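# Polisher off, lift the sagging bolt out and hold the guard gate ajar

## Task

Before the felt wheel can be changed, turn the polisher's speed dial fully anticlockwise to its stop (off). Then take hold of the upright post of the gate's sagging barrel bolt, lift the bolt so that its end block clears the bent lip of the keeper (never drag it hard against the lip) while you draw it sideways clear of the keeper, and pull the sprung gate towards the robot until its free edge stands about a hand's breadth (8 cm) open. Finish while still gripping the bolt's post and holding the gate ajar and still, for it swings shut if let go; leave the loose things on the bench where they are.

Things in the scene. Friction and masses are not known exactly. Their poses are not given: they have to be found in the camera images.
- dial (a joint): turn of the speed dial, rad: 0 = off, at the anticlockwise end stop; grows clockwise seen from above, up to 4.7. Starts 0.7 to 1.9. Stays where it is left (friction 0.03 N m)
- dial_grip (a point): point on the dial's upright axis, 7 mm below the top of its grip bar (z about 97 mm). The grip bar is black, 46 mm long along this frame's x axis, 14 mm wide along its y, 32 mm tall, on a 48 mm disc whose top is 23 mm below this point; z up. The frame turns with the dial. The dial sits in the middle of the top of a grey control box, 130 x 110 x 60 mm high, fixed to the table left or right in front of the guard
- guard: grey low wire guard, open at the top, fixed to the table, 336 mm wide (y), 260 mm deep (x), 175 mm high, round a green polisher motor with a felt wheel. Origin on the table in the middle of the gate opening; x points from the gate into the guard, y along the closed gate towards its hinge, z up
- gate (a joint): opening angle of the gate, rad: 0 = shut (end stop), grows as the free edge swings out of the guard, towards the robot (turning clockwise seen from above), up to 0.7. A spring shuts it: 0.4 N m when shut, 0.64 N m at 0.3 rad. 0.3 rad puts the free edge 83 mm out
- gate_hinge (a point): point on the gate's upright hinge line, 100 mm above the table, at y = +143 mm of the guard. The frame turns with the gate: y points away from the free edge, x into the guard, z up. The steel gate is 283 mm wide, 18 mm thick, top edge 175 mm above the table
- gate_edge (a point): point at the top of the gate's free edge, 283 mm from the hinge line, 175 mm above the table
- bolt_draw (a joint): how far the bolt is drawn out of the keeper, m: 0 = home, grows as the post moves along the gate towards the hinge (gate +y), stop at 0.055. Below 0.027 the end block is between the keeper's cheeks and the gate cannot open. With the bolt sagged the end block catches the keeper's lip at about 0.003. Sliding friction about 1.5 N
- bolt_lift (a joint): how far the bolt is lifted in its worn guides, m: 0 = sagged, stop at 0.018. It falls back by its own weight (0.25 kg). The end block clears the lip at about 0.009; it must stay lifted until bolt_draw has passed 0.03
- pull_post: upright round steel post on the bolt rod, 16 mm across, with a 22 mm cap 72 to 78 mm above the rod's axis; origin on the rod's axis (rod 11 mm across, lying along the gate, 27 mm in front of the gate's mid-plane, 150 mm above the table when sagged). With the bolt home it stands 217 mm from the hinge line. Rod guides 45 mm to the free-edge side and 110 mm to the hinge side of it rise to 33 mm above the sagged axis
- post_grip (a point): point on the post's axis, 55 mm above the rod's axis (z about 205 mm when sagged): a good place to grip. Axes as the gate's
- end_block: steel block on the far end of the bolt rod, 20 (across) x 18 (along the rod) x 22 mm high, reaching 14 mm below and 8 mm above the rod's axis; origin in its middle, 88 mm from the post's axis towards the free edge. It lies in the keeper, a steel bracket open above on the guard's post at the gate's free edge: two upright cheeks with a 25 mm gap, tops 14 mm above the sagged rod axis, and the lip
- lip: bent-up steel lip across the keeper's end next to the gate, 24 mm long (x), 6 mm thick (y), in the way of the end block when the bolt sags; origin in the middle of its top edge, 6 mm below the sagged rod axis (so 144 mm above the table). It bends if the end block is dragged against it hard (20 N)
- spanner: a loose steel spanner lying on the table, about 180 mm long; leave it alone
- driver: a loose screwdriver lying on the table, about 200 mm long; leave it alone
- bearing: a loose steel ring, 42 mm across, 12 mm high; leave it alone
- socket: a loose upright steel cylinder, 24 mm across, 50 mm high; leave it alone
- oil_bottle: a loose plastic bottle, 64 mm across, 160 mm high; leave it alone
- tin: a loose tin, 66 mm across, 110 mm high; leave it alone
- jar: a loose glass jar, 60 mm across, 75 mm high; leave it alone
There are look-alikes about, which are no part of the job. What is shaped like the part that bears dial but orange is not meant.

How it is judged:
By the outcome, as a careful person would: the job done as asked, in the order asked, and still so for the second after the job is handed in, while the arm keeps its last pose, push and grip.
It also fails if it takes over 72 s, if anything falls off the work surface, if the arm or the gripper's body presses on something with over 40 N, if the wrist force passes 120 N, or if a joint passes its speed limit or range.

## Robot

A 6-joint arm with a two-finger parallel gripper is mounted at the origin on the work surface. World frame = base frame: x ahead of the robot, y to its left, z up, the work surface at z = 0. Lengths are in m, angles in rad, forces in N, time in s.
With the tool pointing down it reaches from about 0.275 to 0.75 m from the base axis. Payload 10.2 kg.
Tool frame: the origin (TCP) lies at the very end of the fingers, on their centre line; the grasp point (between the pads) lies 19 mm behind it (ctrl.tcp_to_grasp is the distance from the TCP to the grasp point, in m); z points along the fingers, y is the direction in which the jaws open and shut (so a half turn about z gives the same grasp; the last joint's range is limited). The gripper opens to 88 mm and grips with 3 to 60 N. Pads are 18 mm wide; open, the fingers measure 123 mm over their backs; the gripper's body (75 mm by 187 mm) begins 45 mm behind the grasp point.
Start: joints at [-1.324, 0.313, 1.498, -0, 1.331, -0.223], TCP at [0.238, -0.468, 0.239] pointing down, gripper open.
Joint ranges: [-2.94, 2.94], [-0.97, 2.17], [0.19, 2.56], [-1.23, 4.37], [0.02, 3.11], [-2.88, 2.88]. Speed limits (rad/s): [2.39, 2.39, 3.01, 3.14, 3.14, 3.14].

## Interface

Orientations are given as a unit quaternion [x, y, z, w].
In Python, from plant import telemetry, vision, ctrl gives the robot as it stands.
- The arm moves only by the tool send_rows, never from a script. Its argument "plan" is a list of rows, each an object of numbers: "x", "y", "z": the shift along the tool's x, y, z in cm; "ax", "ay", "az": the turn, a rotation vector about the tool's x, y, z in degrees. A call has 1 to 10 rows; each row shifts and turns the commanded pose from where the row before left it, along the tool's axes as they then stand; what a row does not reach is not made up. A row lasts 1/10 s, in which the tool goes at most 50 mm and 8.59 degrees, less where a joint would pass 70% of its speed; a pose out of reach is approached as far as the arm can. A call is refused whole if a number of a shift passes 5 or a number of a turn 8.59, either way. A call with a gripper value outside its range is refused whole. "grip" is the opening, from 0 (shut) to 1 (fully open), set as the call begins (left out, the last holds). The fingers move at their own pace and stop on an object; the grip force is fixed at half the most. Time passes only in rows, so rows that do not move let the fingers close. It gives the time, the measured TCP pose, the force and the opening at its end, in the units of the state.
- telemetry.get_obs(): the state, without advancing time (a new reading comes with each control period).
- vision.capture(name): name is "scene" or "top" or "wrist"; returns the picture (480x640x3 uint8, red, green, blue); there is no depth.
- vision.calibration(name): a dict with "fx", "fy", "cx", "cy" (pixels), "dist_coeffs" ([k1, k2, p1, p2, k3] as OpenCV has them; the pictures are not rectified), "pose" (4x4, takes a point from camera to world coordinates); the wrist camera has in their place "tool_from_camera" (4x4, takes a point from camera to tool coordinates, whose origin is the TCP and whose axes are the flange's). Camera axes: x right, y down, z forward; pixel columns grow to the right and rows downward; lengths in m; the calibration is good to about 2 mm. A picture is of the moment at which its call begins: read the wrist's pose just before it. calibration takes no time and is no camera call.
- ctrl.sign_off(): hands the job in, once; it reports no verdict.
The state is a dict: "t": time; "joint_pos": joint angles; "qvel": joint speeds; "joint_torque": joint torques, N m; "ee_pos": TCP position; "tcp_rot": TCP orientation; "contact_force": force on the tool from outside, world axes, zero at the start; "torque": the same for the moment, N m; "gripper_width": opening from 0.0 (shut) to 1.0 (fully open).
Only numpy, scipy, OpenCV 4.12 (cv2) and the standard library are available. Lean on these libraries where they do the work, as an engineer would, in place of code of your own. Each camera call takes 0.05 s, during which the arm holds its last target.

## Working session

There is one attempt and no reset: what is moved stays moved. The work goes in short steps, Python scripts to look and compute and a tool call to move; the robot and the scene stay as the last step left them, time stands still between calls to the robot, and variables do not carry over. Pictures are saved under pics/ and viewed, and the job is handed in when it is done.

Besides the shell and the picture viewer there is one more tool, called after "Emit:" as a command line: name --argument value ..., lists and objects as JSON in quotes. send_rows: Moves the arm, as the interface text tells. Its arguments: {"type":"object","properties":{"plan":{"type":"array"},"grip":{"type":"number"}},"required":["plan"]}

```bash
mkdir -p pics; ls; cat > h.py <<'E'
import numpy as np, cv2, json
from plant import telemetry, vision, ctrl
from scipy.spatial.transform import Rotation as R
def cap(n,f):
    o=telemetry.get_obs(); im=vision.capture(n); cv2.imwrite('pics/'+f,im[:,:,::-1]); 
    return im,o
def pose(n,o):
    c=vision.calibration(n)
    if n!='wrist': return np.array(c['pose'])
    T=np.eye(4);T[:3,:3]=R.from_quat(o['tcp_rot']).as_matrix();T[:3,3]=o['ee_pos']
    return T@np.array(c['tool_from_camera'])
def ray(n,px,o=None):
    c=vision.calibration(n);K=np.array([[c['fx'],0,c['cx']],[0,c['fy'],c['cy']],[0,0,1.]])
    p=cv2.undistortPoints(np.array(px,float).reshape(-1,1,2),K,np.array(c['dist_coeffs'])).reshape(-1,2)
    T=pose(n,o); d=np.c_[p,np.ones(len(p))]@T[:3,:3].T
    return T[:3,3],d
def onz(n,px,z,o=None):
    q,d=ray(n,px,o); return q+d*((z-q[2])/d[:,2])[:,None]
def proj(n,P,o=None):
    c=vision.calibration(n);K=np.array([[c['fx'],0,c['cx']],[0,c['fy'],c['cy']],[0,0,1.]])
    T=np.linalg.inv(pose(n,o)); P=np.array(P,float).reshape(-1,3)
    return cv2.projectPoints(P,cv2.Rodrigues(T[:3,:3])[0],T[:3,3],K,np.array(c['dist_coeffs']))[0].reshape(-1,2)
def tri(n1,p1,n2,p2,o1=None,o2=None):
    a,d=ray(n1,[p1],o1);b,e=ray(n2,[p2],o2);d=d[0];e=e[0]
    s=np.linalg.lstsq(np.c_[d,-e],b-a,rcond=None)[0]
    x=a+s[0]*d;y=b+s[1]*e; return (x+y)/2,np.linalg.norm(x-y)
E
python3 - <<'E'
from h import *
for n in('scene','top','wrist'): im,o=cap(n,n+'0.png'); print(pose(n,o).round(3).tolist(), vision.calibration(n)['fx'])
print(o, ctrl.tcp_to_grasp)
E
```

```text
pics
[[0.22, 0.809, -0.545, 1.146], [0.975, -0.182, 0.123, -0.149], [-0.0, -0.559, -0.829, 1.12], [0.0, 0.0, 0.0, 1.0]] 559.186170564988
[[0.021, -0.993, 0.113, 0.339], [-1.0, -0.02, 0.007, 0.002], [-0.005, -0.113, -0.994, 1.399], [0.0, 0.0, 0.0, 1.0]] 487.2933214662789
[[0.452, -0.853, -0.26, 0.305], [-0.892, -0.433, -0.13, -0.435], [-0.001, 0.291, -0.957, 0.384], [0.0, 0.0, 0.0, 1.0]] 384.9382766586508
{'t': 0.1, 'joint_pos': array([-1.32441034e+00,  3.13404321e-01,  1.49833671e+00, -1.52253021e-07,
        1.33103076e+00, -2.23381706e-01]), 'qvel': array([ 0.00140565, -0.00153747, -0.00292597, -0.00229161, -0.00120681,
       -0.00016911]), 'joint_torque': array([ 2.44311894e-03, -4.02807999e+01, -2.52646637e+01,  6.95065968e-02,
        3.41584766e-02, -5.27521058e-05]), 'ee_pos': array([ 0.23759935, -0.46791152,  0.23822223]), 'tcp_rot': array([ 9.72541207e-01,  2.32730000e-01, -6.85510895e-06, -5.89530903e-04]), 'contact_force': array([-0.34528899, -0.38889816, -0.09968225]), 'torque': array([-0.00911624, -0.00015096,  0.0065393 ]), 'gripper_width': 1.0017032625508544} 0.0187
```

View pics/scene0.png

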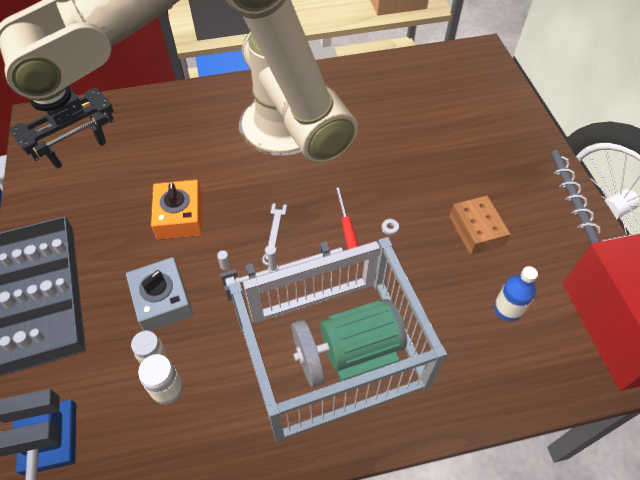

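View pics/top0.png

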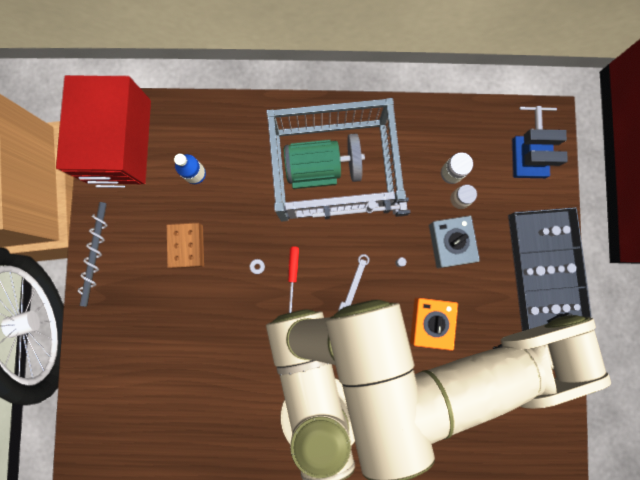

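View pics/wrist0.png

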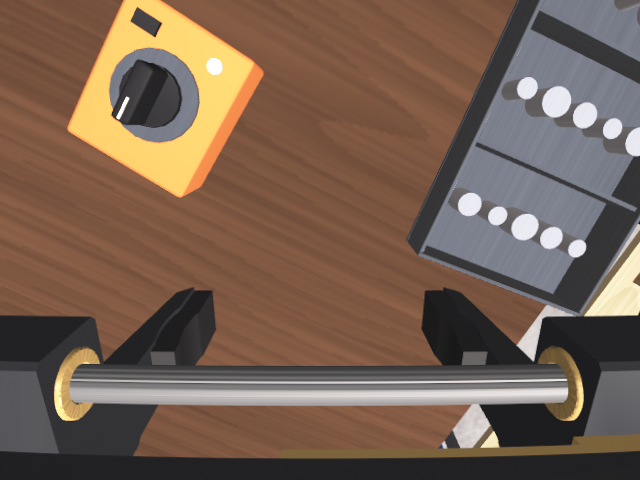

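The scene view shows two dial boxes: the grey one at (158,290) and the orange one at (176,208). In the top view they are at (455,242) and (436,323). The grey one fits, because orange is ruled out. The gate is on the robot's side of the guard, with the bolt post near top (372,207) and scene (225,262). Next I'll look at enlarged crops.

```bash
python3 - <<'E'
from h import *
t=cv2.imread('pics/top0.png');s=cv2.imread('pics/scene0.png')
a=cv2.resize(t[205:275,420:490],(400,400),interpolation=2)
b=cv2.resize(s[250:335,115:200],(400,400),interpolation=2)
cv2.imwrite('pics/dial.png',np.hstack([a,b]))
a=cv2.resize(t[180:225,265:420],(800,232),interpolation=2)
b=cv2.resize(s[230:310,205:355],(700,373),interpolation=2);b=cv2.copyMakeBorder(b,0,0,0,100,0)
cv2.imwrite('pics/bolt.png',np.vstack([a,b])[:600])
E
```

```text
(no output)
```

View pics/dial.png

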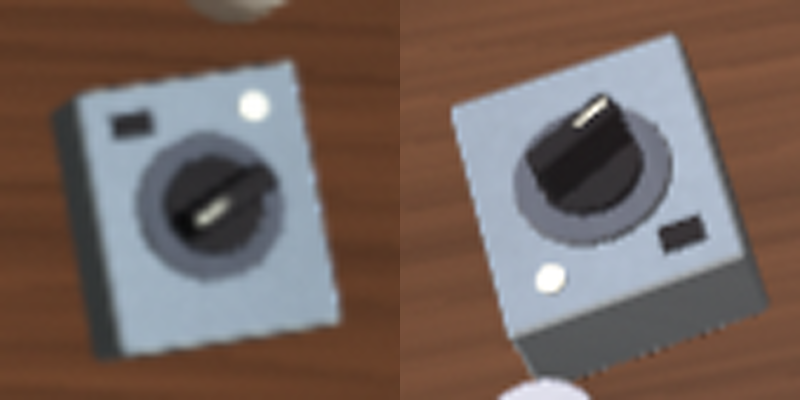

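View pics/bolt.png

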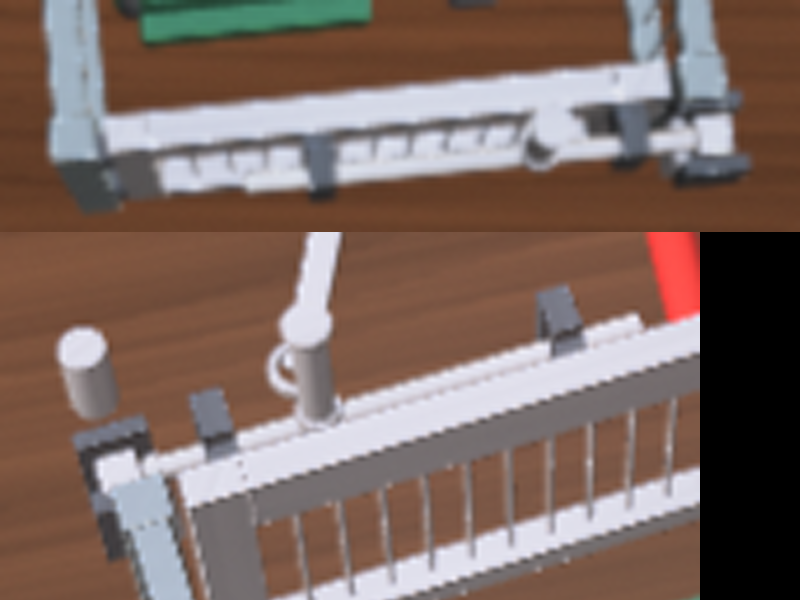

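The crops confirm the grey box's dial, with its white pointer aimed towards −x,+y. They also show the post cap at about top (372,204) and scene (270.6,250), separate from the socket at scene (222,258). Now I'll locate both.

```bash
python3 - <<'E'
from h import *
print('cap',tri('top',(372,204),'scene',(270.6,250.2)))
t=lambda x,y:(420+x*70/400,205+y*70/400)
s=lambda x,y:(115+(x-400)*85/400,250+y*85/400)
print('disc',tri('top',t(211,207),'scene',s(593,177)))
print('disc top z74',onz('top',[t(211,207)],.074),onz('scene',[s(593,177)],.074))
# box corners top z=.06
print('boxtop',onz('top',[t(78,97),t(295,62),t(340,322),t(120,355)],.06))
print('boxscene',onz('scene',[s(452,107),s(675,35),s(743,258),s(512,338)],.06))
# pointer ends at z .104
print('ptr top',onz('top',[t(196,222),t(228,200)],.104), onz('scene',[s(575,125),s(607,98)],.104))
# gate: top edges & cap
g=lambda x,y:(265+x*155/800,180+y*45/232)
print('guard corner',onz('top',[g(105,130),g(665,80),g(80,140),g(700,85)],.175))
print('cap z',onz('top',[(372,204)],.228),onz('scene',[(270.6,250.2)],.228))
# known objects
print('socket',onz('scene',[(222,256)],.05),onz('top',[(402,262)],.05))
E
```

```text
cap (array([ 0.55997393, -0.11355019,  0.22269605]), np.float64(0.001964547123188468))
disc (array([ 0.49121692, -0.36654517,  0.05556563]), np.float64(0.0029344869223500623))
disc top z74 [[ 0.4890316  -0.36298221  0.074     ]] [[ 0.50292669 -0.36132254  0.074     ]]
boxtop [[ 0.5431625  -0.30252289  0.06      ]
 [ 0.56259065 -0.40882784  0.06      ]
 [ 0.43600437 -0.42880503  0.06      ]
 [ 0.41804632 -0.32209373  0.06      ]]
boxscene [[ 0.4421189  -0.42625672  0.06      ]
 [ 0.42505436 -0.32137942  0.06      ]
 [ 0.55122129 -0.30072243  0.06      ]
 [ 0.56849226 -0.40410887  0.06      ]]
ptr top [[ 0.47842832 -0.34758625  0.104     ]
 [ 0.48909726 -0.36275994  0.104     ]] [[ 0.49289281 -0.36147082  0.104     ]
 [ 0.48189645 -0.34664225  0.104     ]]
guard corner [[ 0.56127476  0.10161141  0.175     ]
 [ 0.59191107 -0.17491458  0.175     ]
 [ 0.55602135  0.11382247  0.175     ]
 [ 0.58974674 -0.19226186  0.175     ]]
cap z [[ 0.5588298  -0.11399775  0.228     ]] [[ 0.5636428  -0.11280422  0.228     ]]
socket [[ 0.43856943 -0.21544415  0.05      ]] [[ 0.43075262 -0.21621792  0.05      ]]
```

Emit:
send_rows --plan '[{"x": 3, "y": 0.25}, {"x": 3, "y": 0.25}, {"x": 3, "y": 0.25}, {"x": 3, "y": 0.25}, {"x": 3, "y": 0.25}, {"x": 3, "y": 0.25}, {"x": 3, "y": 0.25}, {"x": 3, "y": 0.25}, {"x": 3, "y": 0.25}, {"x": 0.5}]' --grip 0.5

```text
invalid input at $.plan[0]: expected keys x, y, z, ax, ay, az
```

Emit:
send_rows --plan '[{"az": 8.2}, {"az": 8.2}, {"az": 8.2}, {"az": 8.2}, {"az": 8.2}, {"az": 8.2}, {"az": 8.2}, {"az": 8.2}, {"az": 8.2}, {"az": 8.2}]'

```text
invalid input at $.plan[0]: expected keys x, y, z, ax, ay, az
```

```bash
python3 - <<'E'
from h import *
im,o=cap('wrist','w1.png'); print(o['t'],o['ee_pos'],o['tcp_rot'],o['joint_pos'])
np.save('o1.npy',o,allow_pickle=True)
E
```

```text
0.15 [ 0.23760567 -0.46796219  0.23833492] [ 9.72539332e-01  2.32738127e-01 -1.19845398e-05 -4.60177961e-04] [-1.32441611e+00  3.13288669e-01  1.49819459e+00 -1.37891244e-05
  1.33102996e+00 -2.23400908e-01]
```

View pics/w1.png

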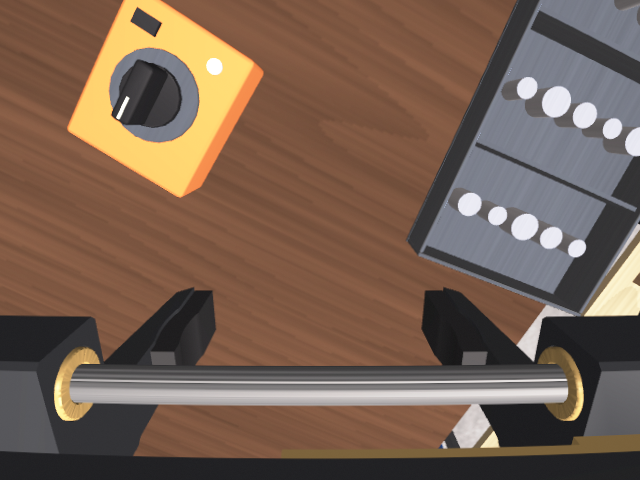

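The moves were refused because every row needs all six keys, and the picture is unchanged. I'll resend with full rows.

Emit:
send_rows --plan '[{"x": 3, "y": 0.25, "z": 0, "ax": 0, "ay": 0, "az": 0}, {"x": 3, "y": 0.25, "z": 0, "ax": 0, "ay": 0, "az": 0}, {"x": 3, "y": 0.25, "z": 0, "ax": 0, "ay": 0, "az": 0}, {"x": 3, "y": 0.25, "z": 0, "ax": 0, "ay": 0, "az": 0}, {"x": 3, "y": 0.25, "z": 0, "ax": 0, "ay": 0, "az": 0}, {"x": 3, "y": 0.25, "z": 0, "ax": 0, "ay": 0, "az": 0}, {"x": 3, "y": 0.25, "z": 0, "ax": 0, "ay": 0, "az": 0}, {"x": 3, "y": 0.25, "z": 0, "ax": 0, "ay": 0, "az": 0}, {"x": 3, "y": 0.25, "z": 0, "ax": 0, "ay": 0, "az": 0}, {"x": 0.5, "y": 0, "z": 0, "ax": 0, "ay": 0, "az": 0}]' --grip 0.5

```text
t: 1.2
ee_pos: [0.495, -0.3622, 0.2381]
tcp_rot: [0.972, 0.234, 0.0, -0.0]
contact_force: [-0.1, 0.2, 0.3]
gripper_width: 0.501
```

Emit:
send_rows --plan '[{"x": 0, "y": 0, "z": 0, "ax": 0, "ay": 0, "az": 8.2}, {"x": 0, "y": 0, "z": 0, "ax": 0, "ay": 0, "az": 8.2}, {"x": 0, "y": 0, "z": 0, "ax": 0, "ay": 0, "az": 8.2}, {"x": 0, "y": 0, "z": 0, "ax": 0, "ay": 0, "az": 8.2}, {"x": 0, "y": 0, "z": 0, "ax": 0, "ay": 0, "az": 8.2}, {"x": 0, "y": 0, "z": 0, "ax": 0, "ay": 0, "az": 8.2}, {"x": 0, "y": 0, "z": 0, "ax": 0, "ay": 0, "az": 8.2}, {"x": 0, "y": 0, "z": 0, "ax": 0, "ay": 0, "az": 8.2}, {"x": 0, "y": 0, "z": 0, "ax": 0, "ay": 0, "az": 8.2}, {"x": 0, "y": 0, "z": 0, "ax": 0, "ay": 0, "az": 8.2}]'

```text
t: 2.2
ee_pos: [0.4923, -0.3641, 0.2386]
tcp_rot: [0.885, -0.465, -0.0, 0.0]
contact_force: [-0.1, -0.6, 0.3]
gripper_width: 0.502
```

```bash
python3 - <<'E'
from h import *
im,o=cap('wrist','w2.png'); print(o['t'],o['ee_pos'],o['tcp_rot'],o['joint_pos'],o['gripper_width'])
np.save('o1.npy',o,allow_pickle=True)
E
```

```text
2.2 [ 0.49226689 -0.36413383  0.23860762] [ 8.85175457e-01 -4.65257284e-01 -2.56633666e-04  6.03357873e-05] [-8.27861825e-01  5.09520240e-01  1.21128899e+00 -2.89912749e-04
  1.42122595e+00  1.71082830e+00] 0.5018011941609923
```

View pics/w2.png

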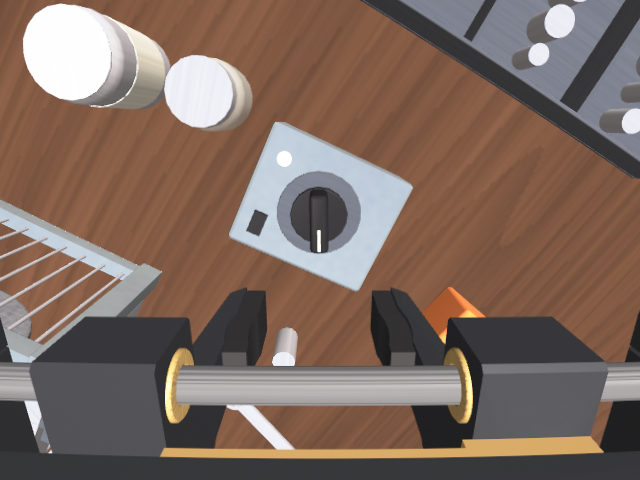

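The bar stands upright in the wrist picture at column 319, rows 188–252, and the disc is centred at about (319,212). The jaws are square to the bar.

```bash
python3 - <<'E'
from h import *
o=np.load('o1.npy',allow_pickle=True).item()
im=cv2.imread('pics/w2.png').astype(int)
P=onz('wrist',[(319,213)],.074,o)[0]; B=onz('wrist',[(319,189),(319,251)],.104,o)
print(P,B,B.mean(0))
T=R.from_quat(o['tcp_rot']).as_matrix()
for q in(P,B.mean(0)): print('in tool',(T.T@(q-o['ee_pos'])).round(4))
print(proj('wrist',[o['ee_pos']],o))
print('jar/tin',onz('wrist',[(68,53)],.11,o),onz('wrist',[(200,92)],.075,o))
dark=(im.max(2)<75); dark[:170]=0;dark[270:]=0;dark[:,:280]=0;dark[:,360:]=0
for r in range(175,262,6):
  c=np.where(dark[r])[0]; print(r,c.min() if len(c) else 0,c.max() if len(c) else 0, im[r,290:350:5].sum(1)//3)
E
```

```text
[ 0.49414552 -0.36870572  0.074     ] [[ 0.50832502 -0.3891861   0.104     ]
 [ 0.48115586 -0.34972801  0.104     ]] [ 0.49474044 -0.36945705  0.104     ]
in tool [0.0049 0.001  0.1646]
in tool [0.0058 0.0009 0.1346]
[[317.34916362 312.10594118]]
jar/tin [[ 0.69918356 -0.37106683  0.11      ]] [[ 0.62225404 -0.39535549  0.075     ]]
175 0 0 [209 210 171 137 138 139 138 135 135 145 204 204]
181 0 0 [205 135 138 135 137 136 137 138 138 137 135 152]
187 315 320 [136 137 135 133 118  70  60 112 135 136 137 137]
193 301 336 [135 134  99  74  33  39  38  41  68  62 135 136]
199 296 341 [138  84  72  71  43  74  67  59  67  66  69 133]
205 293 344 [140  72  71  68  41  75  69  59  66  64  65  96]
211 291 346 [115  71  69  69  40  74  67  59  64  64  64  62]
217 291 345 [100  69  68  67  38  72  65  59  63  64  63  63]
223 292 344 [128  67  66  66  35  70  63  58  63  63  62  73]
229 295 341 [136  58  66  64  35  68  65  59  63  62  61 138]
235 300 336 [136 140  65  63  34  66 206  60  61  62 136 136]
241 310 327 [139 132 135 136  44  64 205  59 127 136 133 134]
247 310 327 [214 209 134 132  50  64 247  59 134 134 158 209]
253 0 0 [213 213 211 213 205 159 155 180 213 209 211 213]
259 0 0 [212 213 213 213 212 211 211 212 212 212 211 212]
```

Emit:
send_rows --plan '[{"x": 0.5, "y": 0.1, "z": 1, "ax": 0, "ay": 0, "az": 0}, {"x": 0, "y": 0, "z": 2, "ax": 0, "ay": 0, "az": 0}, {"x": 0, "y": 0, "z": 2, "ax": 0, "ay": 0, "az": 0}, {"x": 0, "y": 0, "z": 2, "ax": 0, "ay": 0, "az": 0}, {"x": 0, "y": 0, "z": 2, "ax": 0, "ay": 0, "az": 0}, {"x": 0, "y": 0, "z": 2, "ax": 0, "ay": 0, "az": 0}, {"x": 0, "y": 0, "z": 2, "ax": 0, "ay": 0, "az": 0}, {"x": 0, "y": 0, "z": 1.5, "ax": 0, "ay": 0, "az": 0}, {"x": 0, "y": 0, "z": 1.2, "ax": 0, "ay": 0, "az": 0}, {"x": 0, "y": 0, "z": 0, "ax": 0, "ay": 0, "az": 0}]'

```text
t: 3.25
ee_pos: [0.4943, -0.368, 0.0797]
tcp_rot: [0.887, -0.462, -0.002, -0.001]
contact_force: [-0.2, 0.1, 0.8]
gripper_width: 0.499
```

Emit:
send_rows --plan '[{"x": 0, "y": 0, "z": 0, "ax": 0, "ay": 0, "az": 0}, {"x": 0, "y": 0, "z": 0, "ax": 0, "ay": 0, "az": 0}, {"x": 0, "y": 0, "z": 0, "ax": 0, "ay": 0, "az": 0}, {"x": 0, "y": 0, "z": 0, "ax": 0, "ay": 0, "az": 0}, {"x": 0, "y": 0, "z": 0, "ax": 0, "ay": 0, "az": 0}]' --grip 0

```text
t: 3.75
ee_pos: [0.4952, -0.3686, 0.0822]
tcp_rot: [0.887, -0.462, 0.0, 0.0]
contact_force: [0.4, -0.7, 2.7]
gripper_width: 0.157
```

```bash
python3 - <<'E'
from h import *
im,o=cap('wrist','w3.png'); print(o)
E
```

```text
{'t': 3.75, 'joint_pos': array([-8.29299890e-01,  6.64289104e-01,  1.38238502e+00, -1.75466055e-04,
        1.09408919e+00,  1.70275115e+00]), 'qvel': array([0.00057973, 0.00040602, 0.00025736, 0.00022264, 0.00151152,
       0.00130362]), 'joint_torque': array([ 2.15498311e-01, -5.12079442e+01, -2.19760162e+01,  1.01937277e-01,
       -1.78015209e-01,  3.94412593e-03]), 'ee_pos': array([ 0.49519769, -0.36856582,  0.0822273 ]), 'tcp_rot': array([ 8.86723566e-01, -4.62299838e-01,  3.63081607e-04,  2.14949585e-04]), 'contact_force': array([ 0.38996803, -0.71490473,  2.65374691]), 'torque': array([0.13710046, 0.08041267, 0.04038611]), 'gripper_width': 0.15692774145057867}
```

View pics/w3.png

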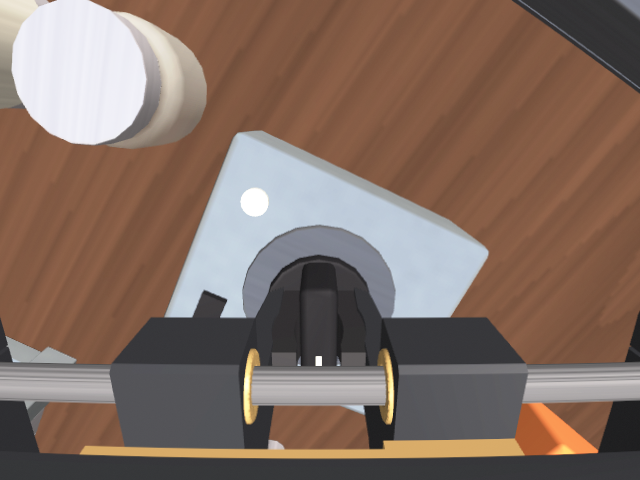

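The jaws hold the bar, with an opening of about 13.8 mm. Anticlockwise from above is negative az.

Emit:
send_rows --plan '[{"x": 0, "y": 0, "z": 0, "ax": 0, "ay": 0, "az": -2}, {"x": 0, "y": 0, "z": 0, "ax": 0, "ay": 0, "az": -4}, {"x": 0, "y": 0, "z": 0, "ax": 0, "ay": 0, "az": -5}, {"x": 0, "y": 0, "z": 0, "ax": 0, "ay": 0, "az": -5}, {"x": 0, "y": 0, "z": 0, "ax": 0, "ay": 0, "az": -5}, {"x": 0, "y": 0, "z": 0, "ax": 0, "ay": 0, "az": -5}, {"x": 0, "y": 0, "z": 0, "ax": 0, "ay": 0, "az": -5}, {"x": 0, "y": 0, "z": 0, "ax": 0, "ay": 0, "az": -3}, {"x": 0, "y": 0, "z": 0, "ax": 0, "ay": 0, "az": 0}]'

```text
t: 4.7
ee_pos: [0.4965, -0.3669, 0.0822]
tcp_rot: [0.983, -0.182, 0.001, -0.001]
contact_force: [6.1, 7.8, 3.9]
gripper_width: 0.156
```

```bash
cat > st.py <<'E'
from h import *
o=telemetry.get_obs(); m=R.from_quat(o['tcp_rot']).as_matrix()
print(o['t'],'pos',o['ee_pos'].round(4),'xang',np.degrees(np.arctan2(m[1,0],m[0,0])).round(2),'F',o['contact_force'].round(2),'M',o['torque'].round(3),'w',round(o['gripper_width'],3),'q',o['joint_pos'].round(2), 'tilt',np.degrees(np.arccos(-m[2,2])).round(2))
E
python3 st.py
```

```text
4.7 pos [ 0.4965 -0.3669  0.0822] xang -20.97 F [6.13 7.8  3.91] M [ 1.304 -0.993  0.034] w 0.156 q [-0.83  0.66  1.38  0.    1.09  1.11] tilt 0.19
```

Emit:
send_rows --plan '[{"x": 0, "y": -0.1, "z": 0, "ax": 0, "ay": 0, "az": -4}, {"x": 0, "y": 0, "z": 0, "ax": 0, "ay": 0, "az": -4}, {"x": 0, "y": 0, "z": 0, "ax": 0, "ay": 0, "az": -4}, {"x": 0, "y": 0, "z": 0, "ax": 0, "ay": 0, "az": -4}]'

```text
t: 5.1
ee_pos: [0.4967, -0.3659, 0.0822]
tcp_rot: [0.999, -0.043, 0.001, -0.001]
contact_force: [5.3, 9.5, 4.4]
gripper_width: 0.154
```

```bash
python3 st.py
```

```text
5.1 pos [ 0.4967 -0.3659  0.0822] xang -4.9 F [5.25 9.55 4.41] M [ 1.53  -0.891 -0.088] w 0.154 q [-0.83  0.66  1.38  0.    1.09  0.83] tilt 0.19
```

Emit:
send_rows --plan '[{"x": 0, "y": -0.1, "z": 0, "ax": 0, "ay": 0, "az": -4}, {"x": 0, "y": 0, "z": 0, "ax": 0, "ay": 0, "az": -4}, {"x": 0, "y": 0, "z": 0, "ax": 0, "ay": 0, "az": -4}, {"x": 0, "y": 0, "z": 0, "ax": 0, "ay": 0, "az": -4}]'

```text
t: 5.5
ee_pos: [0.4967, -0.3648, 0.0822]
tcp_rot: [0.995, 0.097, 0.001, -0.001]
contact_force: [4.8, 7.8, 4.3]
gripper_width: 0.16
```

```bash
python3 st.py
```

```text
5.5 pos [ 0.4967 -0.3648  0.0822] xang 11.09 F [4.82 7.78 4.34] M [ 1.254 -0.778 -0.517] w 0.16 q [-0.82  0.66  1.39  0.    1.09  0.55] tilt 0.18
```

Emit:
send_rows --plan '[{"x": 0, "y": 0, "z": 0, "ax": 0, "ay": 0, "az": -3}, {"x": 0, "y": 0, "z": 0, "ax": 0, "ay": 0, "az": -2}]'

```text
t: 5.7
ee_pos: [0.4966, -0.3649, 0.0822]
tcp_rot: [0.99, 0.139, 0.001, -0.001]
contact_force: [5.1, 8.5, 5.3]
gripper_width: 0.165
```

```bash
python3 st.py;  python3 - <<'E'
from h import *
im,o=cap('wrist','w4.png')
E
```

```text
5.7 pos [ 0.4966 -0.3649  0.0822] xang 15.97 F [5.11 8.48 5.28] M [ 1.315 -0.724 -0.722] w 0.165 q [-0.82  0.66  1.39  0.    1.09  0.47] tilt 0.19
```

View pics/w4.png

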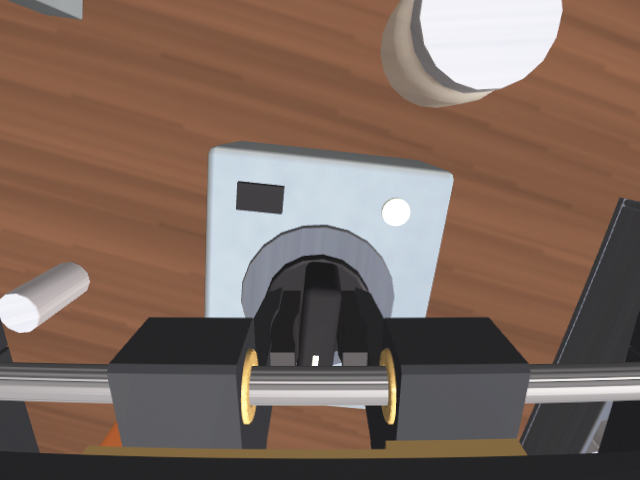

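The bar now sits slightly skewed in the jaws. The opening has grown and Mz has risen to −0.72 N m, so the dial is at its stop. I'll relieve the side load, open and rise.

Emit:
send_rows --plan '[{"x": 0.1, "y": -0.1, "z": 0, "ax": 0, "ay": 0, "az": 0}, {"x": 0, "y": 0, "z": 0, "ax": 0, "ay": 0, "az": 0}]'

```text
t: 5.95
ee_pos: [0.4967, -0.3648, 0.0822]
tcp_rot: [0.99, 0.138, 0.001, -0.0]
contact_force: [2.3, 4.3, 4.4]
gripper_width: 0.163
```

Emit:
send_rows --plan '[{"x": 0, "y": 0, "z": 0, "ax": 0, "ay": 0, "az": 0}, {"x": 0, "y": 0, "z": 0, "ax": 0, "ay": 0, "az": 0}, {"x": 0, "y": 0, "z": 0, "ax": 0, "ay": 0, "az": 0}, {"x": 0, "y": 0, "z": 0, "ax": 0, "ay": 0, "az": 0}, {"x": 0, "y": 0, "z": -2, "ax": 0, "ay": 0, "az": 0}, {"x": 0, "y": 0, "z": -3, "ax": 0, "ay": 0, "az": 0}, {"x": 0, "y": 0, "z": -4, "ax": 0, "ay": 0, "az": 0}, {"x": 0, "y": 0, "z": -4, "ax": 0, "ay": 0, "az": 0}, {"x": 0, "y": 0, "z": -3, "ax": 0, "ay": 0, "az": 0}, {"x": 0, "y": 0, "z": 0, "ax": 0, "ay": 0, "az": 0}]' --grip 0.5

```text
t: 6.95
ee_pos: [0.4971, -0.3662, 0.2463]
tcp_rot: [0.99, 0.139, 0.002, 0.003]
contact_force: [-0.6, 0.0, 0.1]
gripper_width: 0.504
```

```bash
python3 st.py;  python3 - <<'E'
from h import *
im,o=cap('wrist','w5.png')
np.save('o5.npy',o,allow_pickle=True)
im,o=cap('scene','s5.png')
im,o=cap('top','t5.png')
E
```

```text
6.95 pos [ 0.4971 -0.3662  0.2463] xang 15.92 F [-0.59  0.03  0.07] M [ 0.035 -0.027  0.046] w 0.504 q [-0.82  0.51  1.19 -0.    1.43  0.47] tilt 0.46
```

View pics/w5.png

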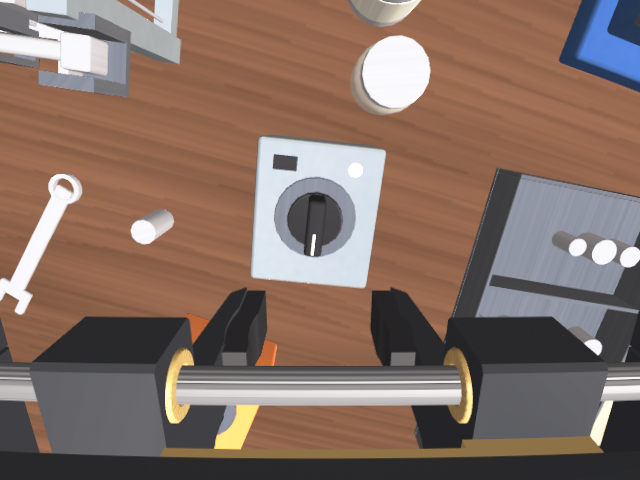

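View pics/s5.png

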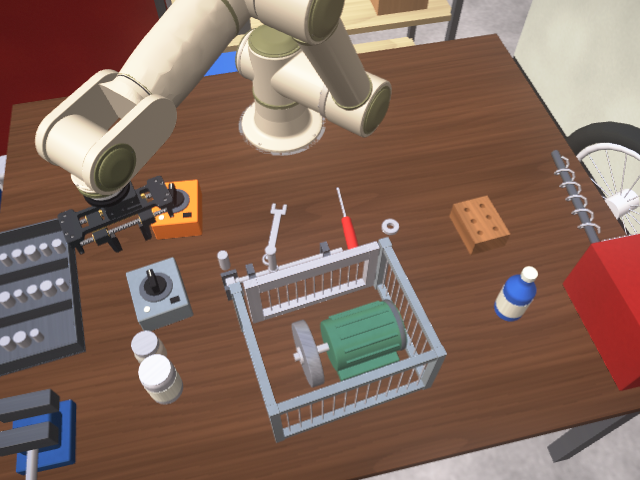

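The bar now lies parallel to the box's sides, with its pointer at (313,243) towards the box's front, which fits dial 0 after about 64° of turn. Next I'll move above the bolt post.

Emit:
send_rows --plan '[{"x": 1.5, "y": -2.8, "z": -1, "ax": 0, "ay": 0, "az": 0}, {"x": 1.5, "y": -2.8, "z": -1, "ax": 0, "ay": 0, "az": 0}, {"x": 1.5, "y": -2.8, "z": -1, "ax": 0, "ay": 0, "az": 0}, {"x": 1.6, "y": -2.8, "z": -0.5, "ax": 0, "ay": 0, "az": 0}, {"x": 1.6, "y": -2.8, "z": 0, "ax": 0, "ay": 0, "az": 0}, {"x": 1.6, "y": -2.8, "z": 0, "ax": 0, "ay": 0, "az": 0}, {"x": 1.6, "y": -2.9, "z": 0, "ax": 0, "ay": 0, "az": 0}, {"x": 1.6, "y": -3, "z": 0, "ax": 0, "ay": 0, "az": 0}, {"x": 0, "y": 0, "z": 0, "ax": 0, "ay": 0, "az": 4.5}, {"x": 0, "y": 0, "z": 0, "ax": 0, "ay": 0, "az": 4.5}]'

```text
t: 8.1
ee_pos: [0.554, -0.1115, 0.2751]
tcp_rot: [0.998, 0.06, -0.001, -0.001]
contact_force: [-0.5, 0.1, -0.2]
gripper_width: 0.501
```

Emit:
send_rows --plan '[{"x": 0, "y": 0, "z": 0, "ax": 0, "ay": 0, "az": 0}, {"x": 0, "y": 0, "z": 0, "ax": 0, "ay": 0, "az": 0}]'

```text
t: 8.3
ee_pos: [0.5539, -0.1127, 0.2757]
tcp_rot: [0.998, 0.061, -0.001, -0.0]
contact_force: [-0.4, 0.5, 0.9]
gripper_width: 0.496
```

```bash
python3 st.py;  python3 - <<'E'
from h import *
im,o=cap('wrist','w6.png')
np.save('o6.npy',o,allow_pickle=True)
E
```

```text
8.3 pos [ 0.5539 -0.1127  0.2757] xang 7.03 F [-0.41  0.46  0.92] M [ 0.01   0.017 -0.013] w 0.496 q [-0.41  0.38  1.31 -0.    1.46  1.04] tilt 0.11
```

View pics/w6.png

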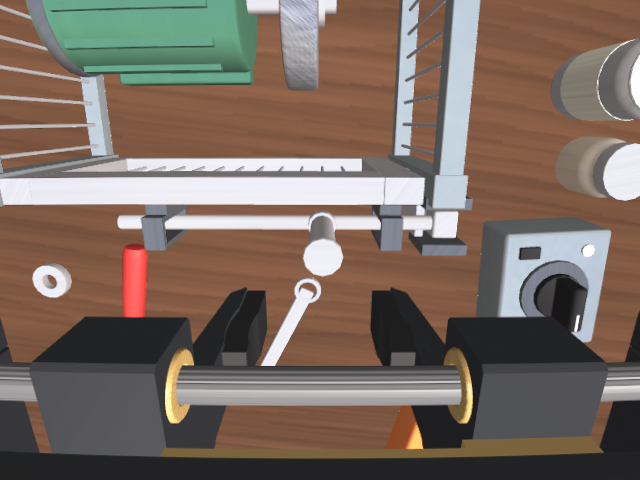

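The cap is at (323,257), with the rod running level at row 222 from (125,222) to (430,222), the guides at columns 155 and 390 and the end block at (444,224). The gate is parallel to the tool's y axis.

```bash
python3 - <<'E'
from h import *
o=np.load('o6.npy',allow_pickle=True).item()
m=R.from_quat(o['tcp_rot']).as_matrix();L=lambda q:(m.T@(q-o['ee_pos'])).round(4)
c=onz('wrist',[(323,257)],.228,o)[0];b=onz('wrist',[(321,217)],.155,o)[0]
print('cap',c,L(c),'rodbase',b,L(b))
r=onz('wrist',[(122,222),(435,222)],.150,o); print('rod',r,[L(x) for x in r])
g=onz('wrist',[(5,190),(425,190),(35,204),(425,204)],.175,o); print('gate',g,[L(x) for x in g])
d=r[1]-r[0];print('yaw',np.degrees(np.arctan2(d[0],-d[1])))
print('tin',onz('wrist',[(620,80)],.11,o),onz('wrist',[(623,170)],.075,o))
E
```

```text
cap [ 0.56112374 -0.11519088  0.228     ] [0.0069 0.0034 0.0477] rodbase [ 0.56523396 -0.11401662  0.155     ] [0.0112 0.0028 0.1207]
rod [[ 0.54259564  0.03075029  0.15      ]
 [ 0.57055148 -0.19724497  0.15      ]] [array([ 0.0065, -0.1436,  0.1258]), array([0.0063, 0.0861, 0.1256])]
gate [[ 0.56315972  0.09762161  0.175     ]
 [ 0.59608464 -0.17780642  0.175     ]
 [ 0.55593957  0.07749799  0.175     ]
 [ 0.58703302 -0.1796483   0.175     ]] [array([ 0.035 , -0.2075,  0.1008]), array([0.034 , 0.0699, 0.1006]), array([ 0.0254, -0.1884,  0.1008]), array([0.0248, 0.0706, 0.1006])]
yaw 6.99047725813456
tin [[ 0.69184193 -0.33237073  0.11      ]] [[ 0.62458831 -0.38652332  0.075     ]]
```

Emit:
send_rows --plan '[{"x": 0.7, "y": 0.3, "z": 0, "ax": 0, "ay": 0, "az": 0}, {"x": 0, "y": 0, "z": 0, "ax": 0, "ay": 0, "az": 0}, {"x": 0, "y": 0, "z": 1, "ax": 0, "ay": 0, "az": 0}, {"x": 0, "y": 0, "z": 1.5, "ax": 0, "ay": 0, "az": 0}, {"x": 0, "y": 0, "z": 1.5, "ax": 0, "ay": 0, "az": 0}, {"x": 0, "y": 0, "z": 1.5, "ax": 0, "ay": 0, "az": 0}, {"x": 0, "y": 0, "z": 1.5, "ax": 0, "ay": 0, "az": 0}, {"x": 0, "y": 0, "z": 1, "ax": 0, "ay": 0, "az": 0}, {"x": 0, "y": 0, "z": 0.8, "ax": 0, "ay": 0, "az": 0}, {"x": 0, "y": 0, "z": 0, "ax": 0, "ay": 0, "az": 0}]' --grip 0.4

```text
t: 9.35
ee_pos: [0.5611, -0.1146, 0.1877]
tcp_rot: [0.998, 0.06, -0.001, -0.0]
contact_force: [-0.4, -0.0, -0.2]
gripper_width: 0.399
```

```bash
python3 st.py;  python3 - <<'E'
from h import *
im,o=cap('wrist','w7.png')
E
```

```text
9.35 pos [ 0.5611 -0.1146  0.1877] xang 6.92 F [-0.44 -0.01 -0.25] M [ 0.009 -0.018 -0.023] w 0.399 q [-0.41  0.46  1.42  0.    1.26  1.04] tilt 0.1
```

View pics/w7.png

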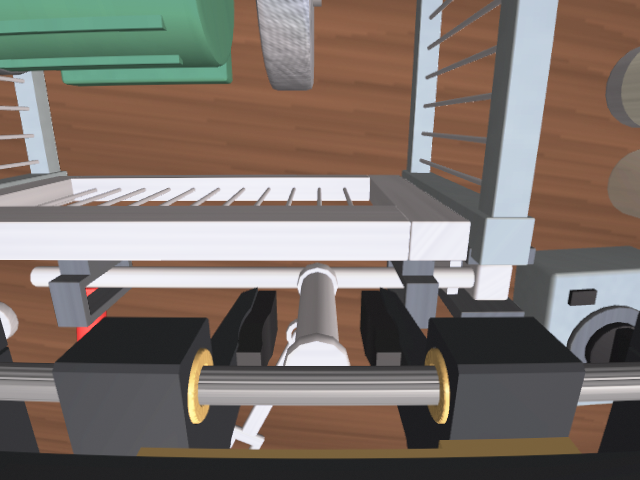

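The post, with its cap at (317,352), stands centred between the open jaws, so I'll close.

Emit:
send_rows --plan '[{"x": 0, "y": 0, "z": 0, "ax": 0, "ay": 0, "az": 0}, {"x": 0, "y": 0, "z": 0, "ax": 0, "ay": 0, "az": 0}, {"x": 0, "y": 0, "z": 0, "ax": 0, "ay": 0, "az": 0}, {"x": 0, "y": 0, "z": 0, "ax": 0, "ay": 0, "az": 0}, {"x": 0, "y": 0, "z": 0, "ax": 0, "ay": 0, "az": 0}]' --grip 0

```text
t: 9.9
ee_pos: [0.5617, -0.1145, 0.1892]
tcp_rot: [0.998, 0.06, 0.0, -0.0]
contact_force: [0.2, 3.7, 4.3]
gripper_width: 0.208
```

```bash
python3 st.py;  python3 - <<'E'
from h import *
im,o=cap('wrist','w8.png')
E
```

```text
9.9 pos [ 0.5617 -0.1145  0.1892] xang 6.93 F [0.18 3.73 4.32] M [0.481 0.052 0.012] w 0.208 q [-0.41  0.46  1.42  0.    1.26  1.04] tilt 0.05
```

View pics/w8.png

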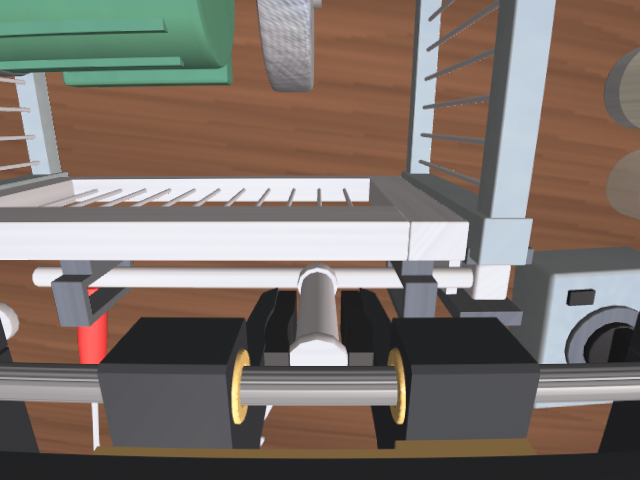

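The opening reads 18 mm against a 16 mm post, so I'll give it time and check again.

Emit:
send_rows --plan '[{"x": 0, "y": 0, "z": 0, "ax": 0, "ay": 0, "az": 0}, {"x": 0, "y": 0, "z": 0, "ax": 0, "ay": 0, "az": 0}, {"x": 0, "y": 0, "z": 0, "ax": 0, "ay": 0, "az": 0}]'

```text
t: 10.25
ee_pos: [0.5617, -0.1146, 0.1892]
tcp_rot: [0.998, 0.06, 0.0, 0.0]
contact_force: [-1.2, 4.1, 5.1]
gripper_width: 0.208
```

```bash
python3 st.py
```

```text
10.25 pos [ 0.5617 -0.1146  0.1892] xang 6.92 F [-1.18  4.07  5.09] M [0.641 0.042 0.021] w 0.208 q [-0.41  0.46  1.42  0.    1.26  1.04] tilt 0.05
```

Emit:
send_rows --plan '[{"x": 0, "y": 0, "z": -0.3, "ax": 0, "ay": 0, "az": 0}, {"x": 0, "y": 0, "z": -0.3, "ax": 0, "ay": 0, "az": 0}, {"x": 0, "y": 0, "z": -0.3, "ax": 0, "ay": 0, "az": 0}, {"x": 0, "y": 0, "z": -0.3, "ax": 0, "ay": 0, "az": 0}, {"x": 0, "y": 0, "z": -0.2, "ax": 0, "ay": 0, "az": 0}, {"x": 0, "y": 0, "z": 0, "ax": 0, "ay": 0, "az": 0}]'

```text
t: 10.85
ee_pos: [0.5615, -0.1148, 0.203]
tcp_rot: [0.998, 0.06, 0.0, 0.0]
contact_force: [-0.6, 4.1, -3.1]
gripper_width: 0.211
```

```bash
python3 st.py;  python3 - <<'E'
from h import *
im,o=cap('wrist','w9.png')
np.save('o9.npy',o,allow_pickle=True)
im,o=cap('scene','s9.png')
cv2.imwrite('pics/s9c.png',cv2.resize(im[220:300,190:350,::-1],(800,400),interpolation=2))
E
```

```text
10.85 pos [ 0.5615 -0.1148  0.203 ] xang 6.92 F [-0.63  4.1  -3.1 ] M [ 0.546  0.023 -0.001] w 0.211 q [-0.41  0.45  1.4   0.    1.29  1.04] tilt 0.01
```

View pics/w9.png

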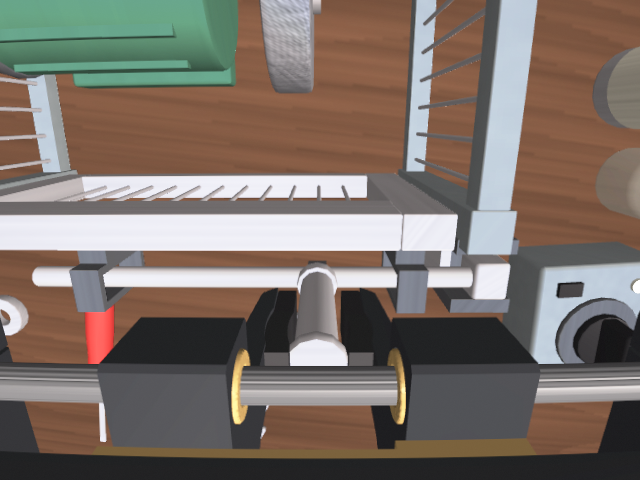

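View pics/s9c.png

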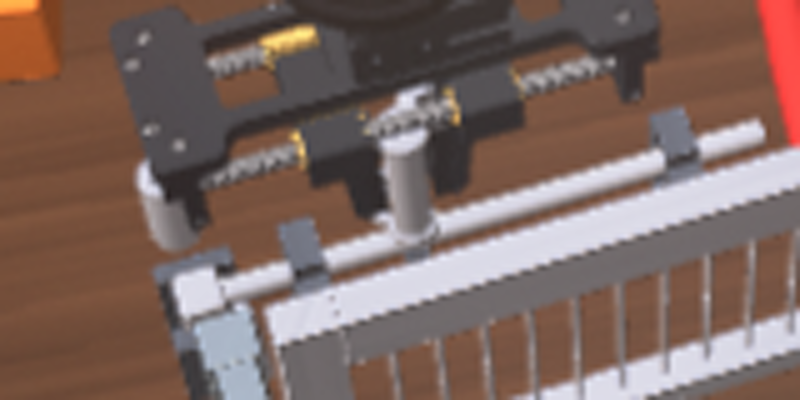

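The bolt rose with the jaws: the rod stays at row 276 while the gate and keeper shrank, and the end block at (490,277) now stands above the cheeks. Lift is about 14 mm. I'll draw it gently.

Emit:
send_rows --plan '[{"x": 0, "y": -0.2, "z": 0, "ax": 0, "ay": 0, "az": 0}, {"x": 0, "y": -0.2, "z": 0, "ax": 0, "ay": 0, "az": 0}, {"x": 0, "y": -0.2, "z": 0, "ax": 0, "ay": 0, "az": 0}, {"x": 0, "y": -0.2, "z": 0, "ax": 0, "ay": 0, "az": 0}]'

```text
t: 11.35
ee_pos: [0.5605, -0.107, 0.2027]
tcp_rot: [0.998, 0.06, 0.0, 0.0]
contact_force: [0.4, -1.6, -2.2]
gripper_width: 0.212
```

```bash
python3 st.py
```

```text
11.35 pos [ 0.5605 -0.107   0.2027] xang 6.91 F [ 0.43 -1.6  -2.17] M [-0.241 -0.103  0.035] w 0.212 q [-0.39  0.44  1.41 -0.    1.29  1.06] tilt 0.03
```

Moving with only sliding friction, about 1.6 N. I'll continue to about 42 mm.

Emit:
send_rows --plan '[{"x": 0, "y": -0.4, "z": 0, "ax": 0, "ay": 0, "az": 0}, {"x": 0, "y": -0.4, "z": 0, "ax": 0, "ay": 0, "az": 0}, {"x": 0, "y": -0.4, "z": 0, "ax": 0, "ay": 0, "az": 0}, {"x": 0, "y": -0.4, "z": 0, "ax": 0, "ay": 0, "az": 0}, {"x": 0, "y": -0.4, "z": 0, "ax": 0, "ay": 0, "az": 0}, {"x": 0, "y": -0.4, "z": 0, "ax": 0, "ay": 0, "az": 0}, {"x": 0, "y": -0.4, "z": 0, "ax": 0, "ay": 0, "az": 0}, {"x": 0, "y": -0.4, "z": 0, "ax": 0, "ay": 0, "az": 0}, {"x": 0, "y": -0.2, "z": 0, "ax": 0, "ay": 0, "az": 0}, {"x": 0, "y": 0, "z": 0, "ax": 0, "ay": 0, "az": 0}]'

```text
t: 12.35
ee_pos: [0.5564, -0.0727, 0.2027]
tcp_rot: [0.998, 0.06, -0.0, -0.0]
contact_force: [-0.1, 0.5, -2.5]
gripper_width: 0.207
```

```bash
python3 st.py;  python3 - <<'E'
from h import *
im,o=cap('wrist','w10.png')
np.save('o10.npy',o,allow_pickle=True)
E
```

```text
12.35 pos [ 0.5564 -0.0727  0.2027] xang 6.94 F [-0.08  0.5  -2.49] M [-0.003 -0.041  0.002] w 0.207 q [-0.34  0.42  1.44  0.    1.28  1.11] tilt 0.02
```

View pics/w10.png

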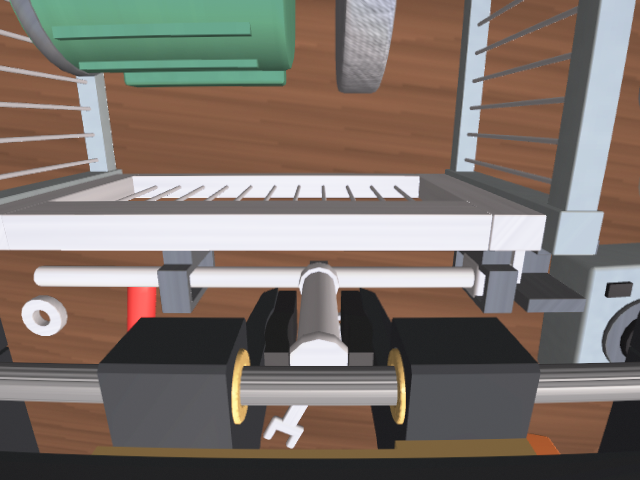

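The bolt is drawn 42 mm and its end is clear of the keeper. Now I'll open the gate along its arc, turning the tool with it.

Emit:
send_rows --plan '[{"x": -0.3, "y": -0.05, "z": 0, "ax": 0, "ay": 0, "az": 1}, {"x": -0.3, "y": -0.05, "z": 0, "ax": 0, "ay": 0, "az": 1}, {"x": -0.3, "y": -0.05, "z": 0, "ax": 0, "ay": 0, "az": 1}, {"x": -0.3, "y": -0.05, "z": 0, "ax": 0, "ay": 0, "az": 1}]'

```text
t: 12.8
ee_pos: [0.5441, -0.0722, 0.2028]
tcp_rot: [1.0, 0.025, 0.0, -0.0]
contact_force: [2.6, 0.4, -3.7]
gripper_width: 0.208
```

```bash
python3 st.py
```

```text
12.8 pos [ 0.5441 -0.0722  0.2028] xang 2.83 F [ 2.61  0.45 -3.72] M [ 0.123 -0.359  0.027] w 0.208 q [-0.35  0.39  1.48  0.    1.27  1.18] tilt 0.01
```

The force is 2.6 N towards the guard, which is the gate spring, so the gate is moving freely. I'll continue to about 16.5°.

Emit:
send_rows --plan '[{"x": -0.4, "y": -0.06, "z": 0, "ax": 0, "ay": 0, "az": 1.3}, {"x": -0.4, "y": -0.06, "z": 0, "ax": 0, "ay": 0, "az": 1.3}, {"x": -0.4, "y": -0.06, "z": 0, "ax": 0, "ay": 0, "az": 1.3}, {"x": -0.4, "y": -0.06, "z": 0, "ax": 0, "ay": 0, "az": 1.3}, {"x": -0.4, "y": -0.06, "z": 0, "ax": 0, "ay": 0, "az": 1.3}, {"x": -0.4, "y": -0.06, "z": 0, "ax": 0, "ay": 0, "az": 1.3}, {"x": -0.4, "y": -0.06, "z": 0, "ax": 0, "ay": 0, "az": 1.3}, {"x": -0.4, "y": -0.06, "z": 0, "ax": 0, "ay": 0, "az": 1.3}, {"x": -0.4, "y": -0.06, "z": 0, "ax": 0, "ay": 0, "az": 1.3}, {"x": -0.2, "y": -0.03, "z": 0, "ax": 0, "ay": 0, "az": 0.7}]'

```text
t: 13.8
ee_pos: [0.5064, -0.0647, 0.2028]
tcp_rot: [0.997, -0.083, 0.0, 0.0]
contact_force: [3.8, 1.3, -1.6]
gripper_width: 0.21
```

Emit:
send_rows --plan '[{"x": 0, "y": 0, "z": 0, "ax": 0, "ay": 0, "az": 0}, {"x": 0, "y": 0, "z": 0, "ax": 0, "ay": 0, "az": 0}, {"x": 0, "y": 0, "z": 0, "ax": 0, "ay": 0, "az": 0}]'

```text
t: 14.1
ee_pos: [0.5068, -0.0649, 0.2027]
tcp_rot: [0.997, -0.083, 0.0, 0.0]
contact_force: [2.6, 1.4, -2.1]
gripper_width: 0.207
```

```bash
python3 st.py;  python3 - <<'E'
from h import *
im,o=cap('wrist','w11.png')
np.save('o11.npy',o,allow_pickle=True)
im,o=cap('scene','s11.png')
cv2.imwrite('pics/s11c.png',cv2.resize(im[200:320,190:390,::-1],(800,480),interpolation=2))
im,o=cap('top','t11.png')
E
```

```text
14.1 pos [ 0.5068 -0.0649  0.2027] xang -9.48 F [ 2.55  1.41 -2.13] M [ 0.11  -0.407  0.073] w 0.207 q [-0.36  0.31  1.59 -0.    1.23  1.38] tilt 0.0
```

View pics/w11.png

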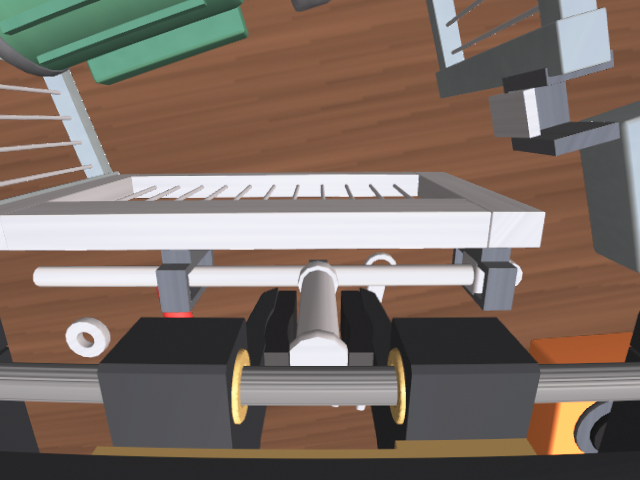

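View pics/s11c.png

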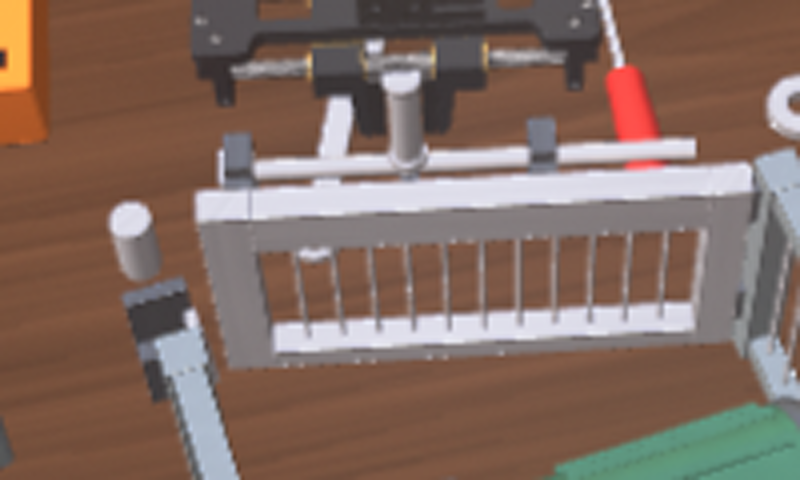

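The gate stands open in both views. In the wrist view its edge is at the same pixels as before opening, (492–543,213–247), so it moved rigidly with the tool. Now I'll check the edge travel and the dial.

```bash
python3 - <<'E'
from h import *
a=np.load('o10.npy',allow_pickle=True).item();b=np.load('o11.npy',allow_pickle=True).item()
A=onz('wrist',[(543,230),(20,232)],.175,a);B=onz('wrist',[(543,230),(20,232)],.175,b)
print(A,B,np.linalg.norm(B-A,axis=1))
t=cv2.imread('pics/t11.png')
x=cv2.resize(t[200:280,415:495],(400,400),interpolation=2);y=cv2.resize(t[180:260,330:410],(400,400),interpolation=2)
cv2.imwrite('pics/t11c.png',np.hstack([x,y]))
E
```

```text
[[ 0.5968213  -0.17616973  0.175     ]
 [ 0.56571188  0.0724864   0.175     ]] [[ 0.51631558 -0.17559688  0.175     ]
 [ 0.55675056  0.07170156  0.175     ]] [0.08050776 0.00899562]
```

View pics/t11c.png

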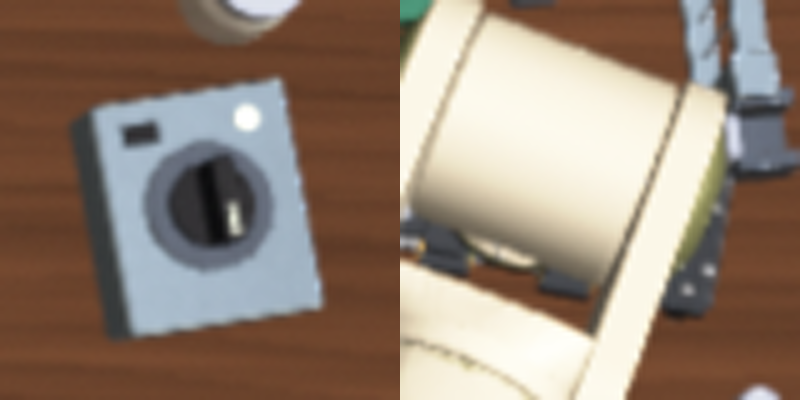

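View pics/t11.png

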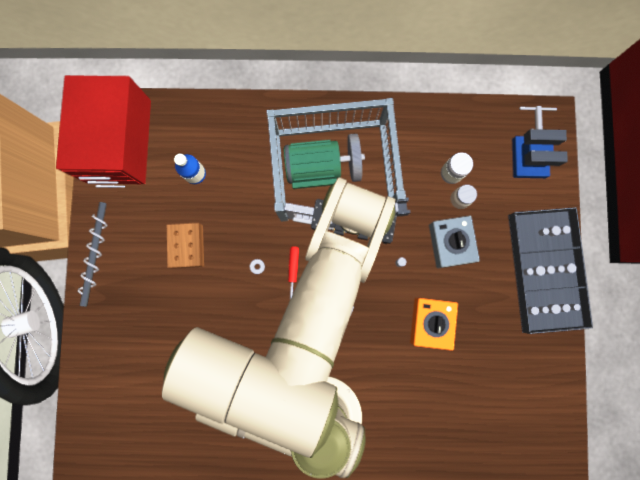

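```bash
python3 - <<'E'
from h import *
o=np.load('o5.npy',allow_pickle=True).item()
b=onz('wrist',[(260,137),(385,150),(366,288),(252,278)],.06,o)
e1=b[0]-b[3];e2=b[1]-b[2];e3=b[1]-b[0]
print([np.degrees(np.arctan2(v[1],v[0])) for v in(e1,e2,e3)])
im=cv2.imread('pics/w5.png').astype(int)
for r in range(192,258,6): print(r,[i for i in range(290,345) if im[r,i].sum()<160][:1],[i for i in range(290,345) if im[r,i].sum()<160][-1:], im[r,296:336:3].sum(1)//3)
E
```

```text
[np.float64(10.113870502630492), np.float64(10.632292514730274), np.float64(-79.90345776311482)]
192 [] [] [156 156 153 154 126 119  98  79 127 155 151 151 155 151]
198 [298] [324] [135  62  82  74  69  30  32  31  30  33  75  73 105 150]
204 [309] [310] [73 74 73 74 54 61 67 67 66 65 61 74 73 77]
210 [308] [309] [73 72 72 71 37 66 71 73 74 72 66 73 73 73]
216 [307] [308] [71 71 71 71 43 70 71 72 73 70 72 72 72 72]
222 [307] [308] [71 71 70 69 49 71 71 72 74 68 70 71 71 72]
228 [306] [307] [70 70 70 65 56 70 71 72 73 63 71 70 70 71]
234 [305] [307] [ 70  69  69  52  61  70 231  73  71  61  70  70  70  70]
240 [305] [306] [121  70  69  36  66  98 255  74  70  69  69  69 103 150]
246 [305] [305] [150 150 152  43  70 202 253  73  67 148 151 149 153 149]
252 [304] [305] [201 150 149  49  69 252  72  74  79 149 151 149 156 212]
```

The edge has moved 80.5 mm. The bar lies at about 10° against the box's 10.3°, matching the stop, and the loose things are where they were. I'll do a last stillness check and hand in.

Emit:
send_rows --plan '[{"x": 0, "y": 0, "z": 0, "ax": 0, "ay": 0, "az": 0}, {"x": 0, "y": 0, "z": 0, "ax": 0, "ay": 0, "az": 0}, {"x": 0, "y": 0, "z": 0, "ax": 0, "ay": 0, "az": 0}, {"x": 0, "y": 0, "z": 0, "ax": 0, "ay": 0, "az": 0}, {"x": 0, "y": 0, "z": 0, "ax": 0, "ay": 0, "az": 0}]'

```text
t: 14.75
ee_pos: [0.5067, -0.0648, 0.2027]
tcp_rot: [0.997, -0.083, 0.0, 0.0]
contact_force: [2.8, -0.4, -2.9]
gripper_width: 0.207
```

```bash
python3 st.py; python3 - <<'E'
from h import *
a=cv2.imread('pics/w11.png'); im,o=cap('wrist','w12.png'); b=cv2.imread('pics/w12.png')
print('diff',np.abs(a.astype(int)-b).mean()); print(ctrl.sign_off())
E
```

```text
14.75 pos [ 0.5067 -0.0648  0.2027] xang -9.48 F [ 2.82 -0.43 -2.87] M [ 0.103 -0.478 -0.011] w 0.207 q [-0.36  0.31  1.59 -0.    1.23  1.38] tilt 0.0
diff 0.9271744791666666
the job is handed in; nothing more can be done
None
```

The job is done and handed in at about 15 s of the 72 s allowed; the hand-in reported no verdict.

- **Dial:** I turned the grey box's dial anticlockwise about 65° to its stop. The torque rose to about 0.7 N m and the bar began to skew in the jaws. Afterwards the bar lay parallel to the box's sides, at about 10° against the box's 10.3°.
- **Bolt:** I gripped the post, lifted the bolt about 14 mm and drew it 42 mm. The readings during the draw showed about 1.6 N, so it did not drag on the lip.
- **Gate:** It is about 0.286 rad open and its free edge moved 80.5 mm by the wrist camera. I am still gripping the post, and the arm holds steady against about 3 N of spring force.
- **Loose things:** In the last top view, those I could see were where they started. The spanner was hidden there by the arm but showed in the other views.

One reading disagreed: the jaws showed about 18 mm on the 16 mm post. The hold was firm through the lift, draw and pull. The dial turn also put up to about 12 N of side load on the gripper, because I was 1–2 mm off its axis.

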